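# Close the shop canister with its bayonet lid

## Task

Close the open canister on the counter with its own lid, the one with the bar handle and two lugs: set it on with the lugs in the two gaps of the rim, press it down against the spring, turn it a quarter turn clockwise (seen from above) so that it locks, and let go. Leave the plain round-knob lid where it is.

Things in the scene. Friction and masses are not known exactly. Their poses are not given: they have to be found in the camera images.
- lid_mid (a point): Bayonet lid, loose, plug down; 66 mm high, about 0.15 kg. Point: its centre, 33 mm above its foot; z up. Plug radius 28, 24 high, taper below; two lugs along +x/-x to radius 39, 12 wide, 8 to 14 mm above foot. Wooden disc 96 across at 24 to 32 mm. Bar handle 64 long along x, 16 wide along y, at 32 to 66 mm: grip it across its width. Same after half a turn.
- canister: Open wooden canister fixed to the counter, 100 mm across, 80 high (the smaller one beside it, 90 high with its round knob, is closed). Origin: centre of its underside, z up. Inside, a cork plate on a spring meets the lid's foot 70 mm above the underside (2.8 N, rising to 6.5 N). Lid fully pressed: disc on the rim, foot at 56 mm. Locked and let go: foot at about 60 mm; unlocked it springs up to 70.
- rim_mid (a point): Centre of the canister's mouth, rim top, 80 mm above its underside; axes as the canister's. Metal flange, opening radius 33 mm, with two gaps 70 degrees wide along +x and -x out to radius 44. The lugs enter with the lid's x along this x (20 degrees, 5 mm play). With the foot at 58 mm or lower the lid turns clockwise from above to a stop at 95 to 110 degrees, not the other way.
- plain_lid_mid (a point): Bystander: plain push-in lid of another jar, loose, 52 mm high, disc 80 mm across, round knob 32 mm across, no lugs. The point is its centre, 26 mm above its foot.

How it is judged:
At the end, for the whole second after the job is handed in: The bayonet lid is locked in the canister: centred within 10 mm, its centre 86 to 97 mm above the canister's underside (lugs under the rim flange), upright within 10 degrees, turned to within 26 degrees of a quarter turn from the gaps, and released. The plain lid has not been pushed more than 30 mm (horizontal distance between lid_mid and canister below 0.01 m and z of lid_mid in the frame of canister between 0.086 and 0.097 m and angle between lid_mid's own z axis and vertical below 0.17 rad and angle between the x axis of lid_mid and the y axis of canister, either way round below 0.45 rad); the robot touches nothing.
It fails at once if the plain round-knob lid is pushed or carried more than 30 mm (distance of plain_lid_mid from where it was at the start of the episode above 0.03 m).
It also fails if it takes over 45 s, if anything falls off the work surface, if the arm or the gripper's body presses on something with over 40 N, if the wrist force passes 120 N, or if a joint passes its speed limit or range.

## Robot

A 6-joint arm with a two-finger parallel gripper is mounted at the origin on a cart in front of the work surface, level with it; the furniture and walls round the work are solid. World frame = base frame: x ahead of the robot, y to its left, z up, the work surface at z = 0. Lengths are in m, angles in rad, forces in N, time in s.
With the tool pointing down it reaches from about 0.35 to 0.775 m from the base axis. Payload 7.3 kg.
Tool frame: the origin (TCP) lies on the centre line of the jaws, within the pads' length; the fingertips stand 25 mm ahead of it and the grasp point (between the pads) lies 6 mm ahead of it; z points along the fingers, y is the direction in which the jaws open and shut (so a half turn about z gives the same grasp; the last joint's range is limited). The gripper opens to 92 mm and grips with 3 to 60 N. Pads are 19 mm wide; open, the fingers measure 130 mm over their backs; the gripper's body (75 mm by 190 mm) begins 47 mm behind the grasp point.
Start: joints at [-1.454, 0.342, 1.524, -0, 1.275, -0.146], TCP at [0.136, -0.507, 0.252] pointing down, gripper open.
Joint ranges: [-2.53, 2.53], [-0.77, 2.02], [0.04, 2.7], [-1, 4.14], [0.28, 2.66], [-3.11, 3.11]. Speed limits (rad/s): [2.57, 2.57, 3.14, 3.14, 3.14, 3.14].

## Interface

Orientations are given as [roll, pitch, yaw] about the fixed x, y, z axes, in that order (R = Rz(yaw) Ry(pitch) Rx(roll)).
In Python, from cell import telemetry, read_camera, workorder gives the robot as it stands.
- The arm moves only by the shell command python3 -m creep 'ROWS' [FORCE]. ROWS is JSON, one flat list of numbers, 5 for each row, row after row: the opening, from 0 (shut) to 1 (fully open), then the shift along the world's x, y, z in m, then the turn about the world's z in rad. A call has 1 to 12 rows; each row shifts and turns the pose as measured when the row begins; what a row does not reach is not made up. A row lasts 1/8 s, in which the tool goes at most 62.5 mm and 10.7 degrees, less where a joint would pass 70% of its speed; a pose out of reach is approached as far as the arm can. A call is refused whole if a number of a shift passes 0.0625 or a number of a turn 0.188, either way. A call with a gripper value outside its range is refused whole. The fingers move at their own pace and stop on an object; FORCE is the grip in N (left out, the last holds). Time passes only in rows, so rows that do not move let the fingers close. It gives the time, the measured TCP pose, the force and the opening at its end, in the units of the state.
- telemetry.observe(): the state, without advancing time (a new reading comes with each control period).
- read_camera(name): name is "scene" or "top" or "wrist"; returns a dict with "image" (400x640x3 uint8, red, green, blue), "fovy" (degrees; the focal length in pixels is half the picture's height over the tangent of half this angle, whatever the lens; pixels are square), "cx", "cy" (the principal point, pixels), "R" (3x3) and "t" (3): a world point X has camera coordinates R X + t. Camera axes: x right, y down, z forward; pixel columns grow to the right and rows downward; lengths in m; the calibration is good to about 2 mm. A picture is of the moment at which its call begins. There is no depth.
- workorder.hand_in(): hands the job in, once; it reports no verdict.
The state is a dict: "time": time; "qpos": joint angles; "qvel": joint speeds; "joint_efforts": joint torques, N m; "tool_pos": TCP position; "tool_rot": TCP orientation; "contact_force": force on the tool from outside, world axes, zero at the start; "torque": the same for the moment, N m; "opening": finger opening in m.
Only numpy, scipy, OpenCV 4.12 (cv2) and the standard library are available. Lean on these libraries where they do the work, as an engineer would, in place of code of your own. Each camera call takes 0.05 s, during which the arm holds its last target.

## Working session

There is one attempt and no reset: what is moved stays moved. The work goes in short steps, Python scripts to look and compute and a shell command to move; the robot and the scene stay as the last step left them, time stands still between calls to the robot, and variables do not carry over. Pictures are saved under pics/ and viewed, and the job is handed in when it is done.

```bash
mkdir -p pics; python3 - <<'E'
from cell import telemetry, read_camera
import cv2
print(telemetry.observe())
for n in ["scene","top","wrist"]:
    c=read_camera(n); cv2.imwrite(f"pics/{n}0.png",c["image"][:,:,::-1]); print(n,c["fovy"],c["cx"],c["cy"],c["R"],c["t"])
E
```

```text
{'time': 0.0, 'qpos': array([-1.45399964e+00,  3.42710948e-01,  1.52504562e+00, -5.12505966e-06,
        1.27538601e+00, -1.46004757e-01]), 'qvel': array([-0.00141231,  0.00115305, -0.00062616,  0.00161961,  0.000346  ,
        0.00038033]), 'joint_efforts': array([ 5.59446198e-04, -4.31247389e+01, -2.44220996e+01,  7.17154378e-02,
        5.60637563e-02, -1.50032861e-04]), 'tool_pos': array([ 0.13636113, -0.50658952,  0.25104106]), 'tool_rot': array([-3.14005851e+00, -2.20644600e-04,  2.62802766e-01]), 'contact_force': array([ 0.79634516, -0.0369589 ,  0.23911882]), 'torque': array([-0.04710365, -0.02428016, -0.06746699]), 'opening': 0.0915543215809291}
scene 46.119398361662164 316.60921149115757 195.79270745417236 [[-7.01837719e-01 -7.12336862e-01 -1.06406304e-04]
 [-2.85549153e-01  2.81477283e-01 -9.16096185e-01]
 [ 6.52599032e-01 -6.42920473e-01 -4.00958562e-01]] [0.39051729 0.21422073 0.54551262]
top 47.46148819838894 321.4416416818315 198.00194945523097 [[-0.0179852  -0.99982489 -0.00516975]
 [-0.99773481  0.01828234 -0.06473801]
 [ 0.06482119  0.00399371 -0.9978889 ]] [0.00778418 0.52120983 0.89057563]
wrist 62.50524156866991 315.8392528125131 202.89247284836938 [[ 2.60274063e-01 -9.65534452e-01 -7.96179361e-04]
 [-9.31036016e-01 -2.51192785e-01  2.64715172e-01]
 [-2.55791613e-01 -6.81572218e-02 -9.64326316e-01]] [-0.52461792 -0.03241778  0.38959534]
```

View pics/scene0.png

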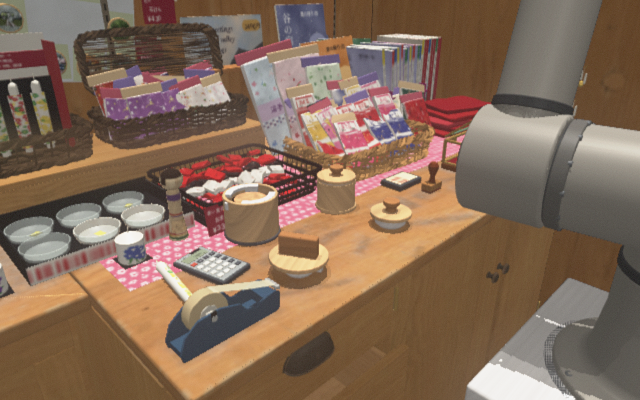

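View pics/top0.png

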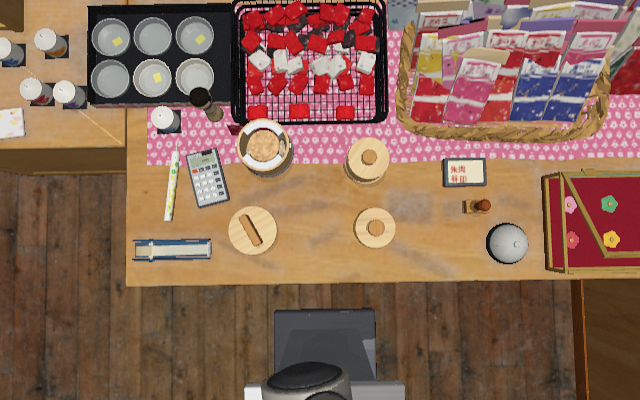

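View pics/wrist0.png

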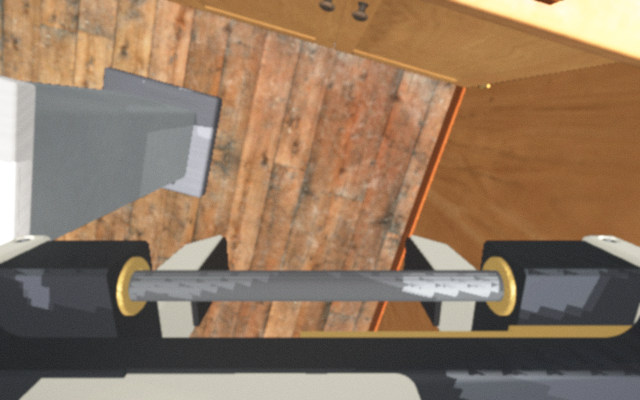

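The bayonet lid is at about (252,230) in the top view, the open canister at (265,147), the closed jar at (368,160) and the plain lid at (375,228). I'll zoom in and measure them.

```bash
cat > h.py <<'E'
import numpy as np
def ray(c,u,v):
    f=200/np.tan(np.radians(c["fovy"]/2)); d=np.array([(u-c["cx"])/f,(v-c["cy"])/f,1.])
    R=np.array(c["R"]);return -R.T@np.array(c["t"]), R.T@d
def onplane(c,u,v,z):
    o,d=ray(c,u,v); return o+d*(z-o[2])/d[2]
def proj(c,X):
    f=200/np.tan(np.radians(c["fovy"]/2)); p=np.array(c["R"])@np.array(X)+np.array(c["t"]); return f*p[0]/p[2]+c["cx"], f*p[1]/p[2]+c["cy"]
E
python3 - <<'E'
from cell import read_camera
from h import *
import cv2
c=read_camera("top"); im=c["image"][:,:,::-1]
a=cv2.resize(im[105:185,215:315],None,fx=7,fy=7,interpolation=cv2.INTER_CUBIC)
cv2.imwrite("pics/can.png",a)
a=cv2.resize(im[195:265,210:310],None,fx=7,fy=7,interpolation=cv2.INTER_CUBIC)
cv2.imwrite("pics/lid.png",a)
for n,u,v,z in [("lid disc",252,230,.032),("can",265,145,.08),("plain",375,228,.03)]: print(n,onplane(c,u,v,z))
E
```

```text
lid disc [0.4601229  0.13506167 0.032     ]
can [0.61846442 0.10187137 0.08      ]
plain [ 0.45969633 -0.10543317  0.03      ]
```

View pics/can.png

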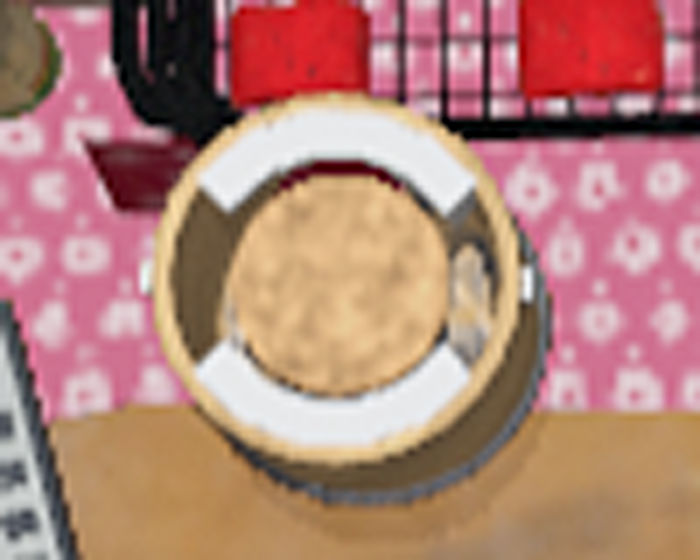

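View pics/lid.png

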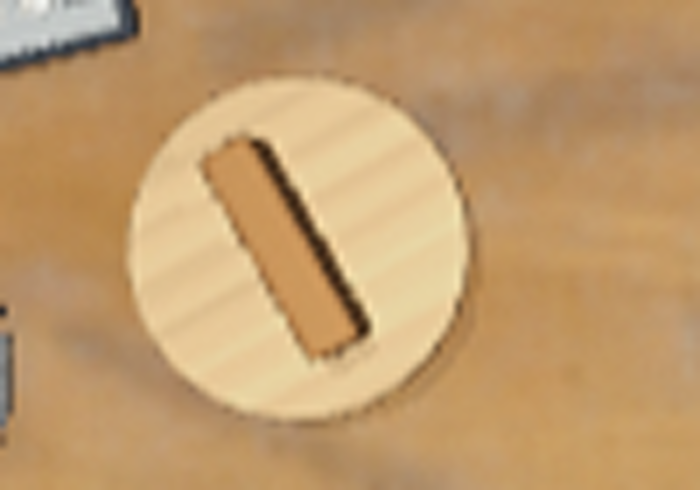

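The canister rim circle is centred at about (263,145) in the top view, with gaps on its left and right (along world y). The lid disc is at about (252.5,230), and its bar runs from upper left to lower right. Next I'll fit both in both views.

```bash
python3 - <<'E'
from cell import read_camera
from h import *
import cv2
c=read_camera("top"); im=c["image"]
hsv=cv2.cvtColor(im,cv2.COLOR_RGB2HSV)
for p in [(230,252),(230,250),(225,248),(230,270),(215,260),(230,290),(170,262),(145,263)]: print(p,hsv[p],im[p])
# manual points, zoomed crop coords
def w(x,y,ox,oy,z): return onplane(c,(x+.5)/7-.5+ox,(y+.5)/7-.5+oy,z)[:2]
P=[w(x,y,215,105,.08) for x,y in [(153,279),(520,279),(336,93),(336,465)]]
print("rim",np.round(P,4),"dia",np.linalg.norm(P[0]-P[1]),np.linalg.norm(P[2]-P[3]))
C=np.array([P[2][0]+P[3][0],P[0][1]+P[1][1]])/2; print("rim c",C)
F=np.array([w(x,y,215,105,.08) for x,y in [(200,185),(197,370),(475,180),(470,378),(232,210),(447,215),(228,345),(440,345)]])
print("corner rel: r, ang",[(round(np.hypot(*(f-C)),4),round(np.degrees(np.arctan2(*(f-C)[::-1])),1)) for f in F])
P=[w(x,y,210,195,.032) for x,y in [(128,248),(470,248),(300,75),(300,421)]]
print("disc dia",np.linalg.norm(P[0]-P[1]),np.linalg.norm(P[2]-P[3])," c",(P[2][0]+P[3][0])/2,(P[0][1]+P[1][1])/2)
Q=np.array([w(x,y,210,195,.066) for x,y in [(203,160),(245,137),(358,340),(320,358)]])
print("bar c",Q.mean(0)); a=(Q[0]+Q[1])/2-(Q[2]+Q[3])/2; print("len",np.hypot(*a),"ang",np.degrees(np.arctan2(a[1],a[0])), "wid",np.hypot(*(Q[0]-Q[1])))
s=read_camera("scene"); 
cv2.imwrite("pics/s_can.png",cv2.resize(s["image"][170:290,210:350,::-1],None,fx=5,fy=5,interpolation=cv2.INTER_CUBIC))
for X in [(*C,.08),(.46,.135,.032),(.46,.135,.066)]: print("scene proj",proj(s,X))
E
```

```text
(230, 252) [ 16 138 207] [207 155  95]
(230, 250) [ 16 141 203] [203 150  91]
(225, 248) [ 16 138 203] [203 151  93]
(230, 270) [ 20  79 232] [232 209 160]
(215, 260) [ 20  82 231] [231 206 157]
(230, 290) [ 17 123 195] [195 154 101]
(170, 262) [ 18  93 216] [216 184 137]
(145, 263) [ 16 102 220] [220 180 132]
rim [[0.6206 0.1554]
 [0.6187 0.0572]
 [0.67   0.1059]
 [0.5696 0.1069]] dia 0.09817573429433883 0.10042684252538915
rim c [0.61982205 0.10628839]
corner rel: r, ang [(np.float64(0.0446), np.float64(54.5)), (np.float64(0.0445), np.float64(122.7)), (np.float64(0.0455), np.float64(-55.3)), (np.float64(0.0448), np.float64(-127.9)), (np.float64(0.0337), np.float64(55.7)), (np.float64(0.0341), np.float64(-60.9)), (np.float64(0.034), np.float64(120.9)), (np.float64(0.0331), np.float64(-124.0))]
disc dia 0.09554674933236754 0.09635624550041075  c 0.4602769969829493 0.13451624668824438
bar c [0.46014352 0.1338998 ]
len 0.06223285336151453 ang 29.325426232242194 wid 0.012829979950175787
scene proj (np.float64(250.13071414451366), np.float64(192.39804604917236))
scene proj (np.float64(298.66467903435444), np.float64(253.44332874579248))
scene proj (np.float64(298.3283694735163), np.float64(234.53784186364192))
```

View pics/s_can.png

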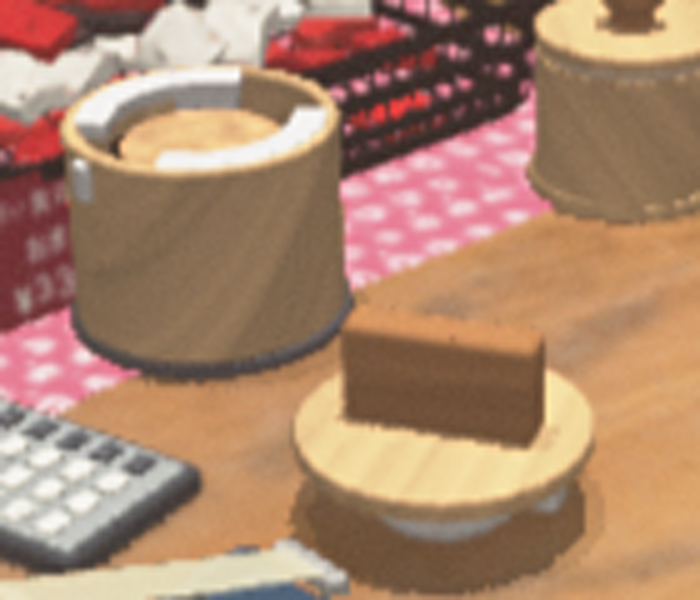

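```bash
python3 -m creep '[1,0.045,0.035,0,0.03, 1,0.045,0.035,0,0.03, 1,0.045,0.035,0,0.03, 1,0.045,0.035,0,0.03, 1,0.015,0.05,0,0.03, 1,0.015,0.05,0,0.03, 1,0.015,0.05,0,0.03, 1,0.015,0.05,0,0.03, 1,0.015,0.05,0,0, 1,0.015,0.05,0,0]' 30
python3 - <<'E'
from cell import read_camera,telemetry
from h import *
c=read_camera("top");s=read_camera("scene")
def tri(a,b):
    o,d=ray(c,*a);p,e=ray(s,*b); t=np.linalg.lstsq(np.c_[d,-e],p-o,rcond=None)[0]; return o+d*t[0],p+e*t[1]
print("mill",tri((199,96),(173,170)));o=telemetry.observe();print(o["tool_pos"],o["tool_rot"],o["qpos"])
E
```

```text
time: 1.55
tool_pos: [0.4116, -0.056, 0.2512]
tool_rot: [3.139, -0.002, 0.503]
contact_force: [1.2, -0.3, -1.0]
opening: 0.0921
mill (array([0.69905943, 0.21165211, 0.13042654]), array([0.69786809, 0.20992493, 0.12959754]))
[ 0.41183724 -0.0534475   0.25114427] [ 3.14014682e+00 -2.79787062e-03  5.08888970e-01] [-3.14846680e-01  1.38458222e-01  1.80058688e+00  1.14856876e-03
  1.19958586e+00  7.46647649e-01]
```

```bash
python3 -m creep '[1,0.012,0.05,0,0, 1,0.012,0.05,0,0, 1,0.012,0.045,0,0, 1,0.011,0.042,-0.03,0, 1,0,0,-0.04,0, 1,0,0,-0.03,0,1,0,0,0,0]'
python3 - <<'E'
from cell import read_camera,telemetry
from h import *
import cv2
c=read_camera("wrist");o=telemetry.observe();print(o["tool_pos"],o["tool_rot"],o["qpos"])
im=c["image"][:,:,::-1].copy()
for X,col in [((.4602,.1342,.066),(0,255,0)),((.4602+.032*np.cos(.512),.1342+.032*np.sin(.512),.066),(255,0,0)),((.4602-.032*np.cos(.512),.1342-.032*np.sin(.512),.066),(255,0,0))]:
    u,v=proj(c,X);print(u,v);cv2.circle(im,(int(u),int(v)),3,col,-1)
cv2.imwrite("pics/w1.png",im)
E
```

```text
time: 2.52
tool_pos: [0.4617, 0.1359, 0.1494]
tool_rot: [3.136, -0.006, 0.507]
contact_force: [0.2, 0.7, 0.5]
opening: 0.0918
[0.46263615 0.13597053 0.15075665] [ 3.13478275 -0.00838632  0.50674533] [ 0.12873527  0.37264568  1.7905853  -0.00392583  0.96805773  1.19502371]
315.66326999108225 224.1375930890639
315.43954335213283 178.62441120730315
315.8712856272957 266.45465255810944
```

View pics/w1.png

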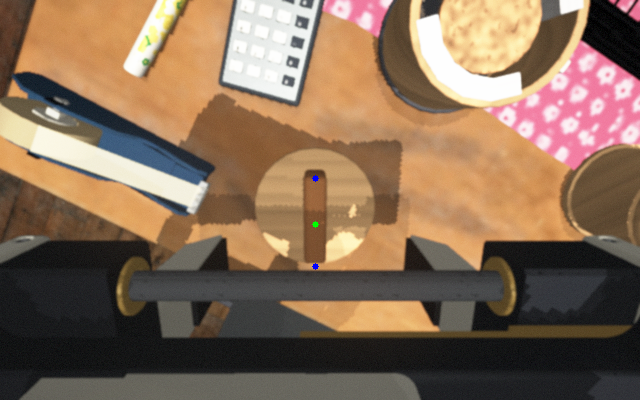

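The wrist picture shows the bar at column 315, rows 170–262, midway between the jaws and parallel to the pads. I'll descend and grip.

```bash
python3 -m creep '[1,0,-0.001,-0.035,0.004, 1,0,0,-0.03,0, 1,0,0,-0.018,0, 1,0,0,-0.005,0, 1,0,0,0,0]'

```

```text
time: 3.2
tool_pos: [0.4696, 0.1331, 0.0687]
tool_rot: [3.128, -0.023, 0.508]
contact_force: [-0.2, -0.1, 0.2]
opening: 0.0915
```

```bash
python3 -m creep '[1,0,0,0,0,1,0,0,0,0]'; python3 - <<'E'
from cell import read_camera,telemetry
from h import *
import cv2
np.set_printoptions(precision=4,suppress=True)
for i in range(3):
    c=read_camera("wrist");o=telemetry.observe();print(o["time"],o["tool_pos"],o["tool_rot"],o["qpos"],o["contact_force"])
cv2.imwrite("pics/w2.png",c["image"][:,:,::-1])
E
```

```text
time: 3.45
tool_pos: [0.4709, 0.1331, 0.0707]
tool_rot: [3.127, -0.026, 0.508]
contact_force: [0.3, 0.1, 0.1]
opening: 0.0917
3.5 [0.4709 0.1331 0.0707] [ 3.1267 -0.0266  0.5077] [ 0.1211  0.4991  1.8674 -0.0055  0.745   1.1883] [ 0.1002  0.0495 -0.5282]
3.55 [0.4708 0.1331 0.0705] [ 3.1269 -0.0262  0.5077] [ 0.1211  0.4994  1.8676 -0.0055  0.7448  1.1883] [ 0.0772  0.5442 -0.7116]
3.6 [0.4706 0.1331 0.0703] [ 3.1271 -0.0257  0.5077] [ 0.1211  0.4997  1.8679 -0.0054  0.7447  1.1883] [ 0.4762  0.1169 -0.9015]
```

View pics/w2.png

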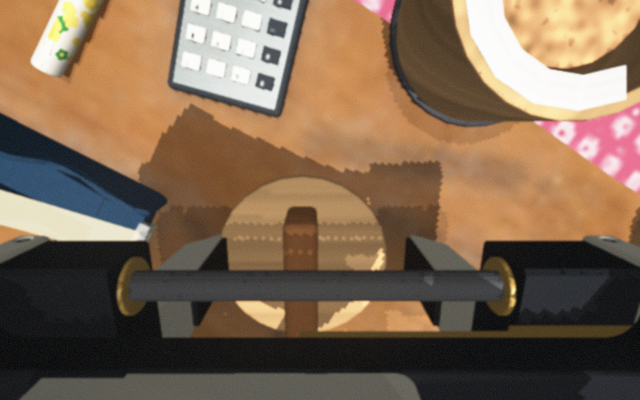

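```bash
python3 -m creep '[1,-0.005,0.001,-0.002,0, 1,-0.003,0.0005,-0.003,0, 1,-0.002,0,-0.003,0,1,0,0,-0.002,0,1,0,0,0,0]'; python3 - <<'E'
from cell import read_camera,telemetry
from h import *
np.set_printoptions(precision=4,suppress=True)
o=telemetry.observe();print(o["time"],o["tool_pos"],o["tool_rot"],o["qpos"],o["contact_force"])
E
```

```text
time: 4.22
tool_pos: [0.4593, 0.1348, 0.0593]
tool_rot: [3.127, -0.025, 0.508]
contact_force: [-0.8, 0.4, 0.5]
opening: 0.0914
4.225 [0.4593 0.1348 0.0593] [ 3.1275 -0.0248  0.5081] [ 0.1277  0.5059  1.9035 -0.006   0.704   1.1951] [-0.8354  0.3528  0.5196]
```

```bash
python3 -m creep '[0,0.001,0,0.001,0, 0,0,0,0,0, 0,0,0,0,0, 0,0,0,0,0, 0,0,0,0,0, 0,0,0,0,0]' 40;  python3 - <<'E'
from cell import read_camera,telemetry
from h import *
import cv2
np.set_printoptions(precision=4,suppress=True)
o=telemetry.observe();print(o["time"],o["tool_pos"],o["tool_rot"],o["qpos"],o["contact_force"])
c=read_camera("wrist")
cv2.imwrite("pics/w3.png",c["image"][:,:,::-1])
E
```

```text
time: 4.97
tool_pos: [0.4608, 0.1348, 0.0606]
tool_rot: [3.127, -0.025, 0.508]
contact_force: [0.1, -0.5, 0.2]
opening: 0.0365
4.975 [0.4608 0.1348 0.0606] [ 3.1272 -0.0255  0.508 ] [ 0.1273  0.5052  1.8992 -0.0059  0.7082  1.1947] [ 0.0705 -0.4807  0.2002]
```

View pics/w3.png

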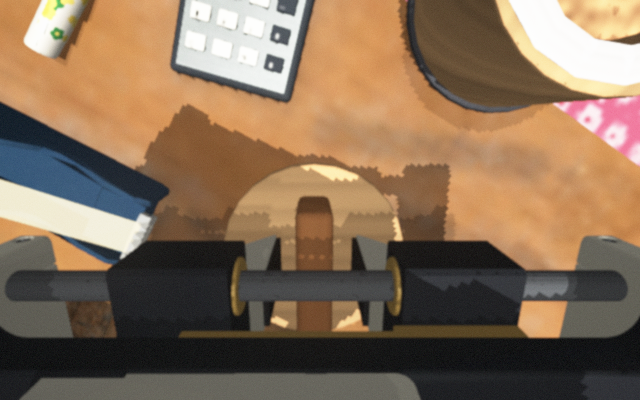

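The fingers are still closing, at 36 mm opening; the bar is centred at column 313.

```bash
python3 -m creep '[0,0,0,0,0, 0,0,0,0,0, 0,0,0,0,0, 0,0,0,0,0]' ; python3 -m creep '[0,0,0,0.004,0, 0,0,0,0.008,0, 0,0,0,0.015,0, 0,0,0,0.015,0, 0,0,0,0.015,0, 0,0,0,0.015,0, 0,0,0,0.015,0, 0,0,0,0.015,0, 0,0,0,0.01,0,0,0,0,0.005,0, 0,0,0,0,0]';  python3 - <<'E'
from cell import read_camera,telemetry
from h import *
import cv2
np.set_printoptions(precision=4,suppress=True)
o=telemetry.observe();print(o["time"],o["tool_pos"],o["tool_rot"],o["qpos"],o["contact_force"])
c=read_camera("scene")
cv2.imwrite("pics/s4.png",c["image"][:,:,::-1])
E
```

```text
time: 5.52
tool_pos: [0.4607, 0.1349, 0.0607]
tool_rot: [3.127, -0.025, 0.508]
contact_force: [0.7, 0.3, 0.3]
opening: 0.0158
time: 6.9
tool_pos: [0.4593, 0.1346, 0.1843]
tool_rot: [3.127, -0.025, 0.508]
contact_force: [0.5, 0.6, -1.9]
opening: 0.0157
6.9 [0.4593 0.1346 0.1843] [ 3.1274 -0.0246  0.508 ] [ 0.1272  0.3145  1.7697 -0.0047  1.0292  1.1925] [ 0.5243  0.6174 -1.9147]
```

View pics/s4.png

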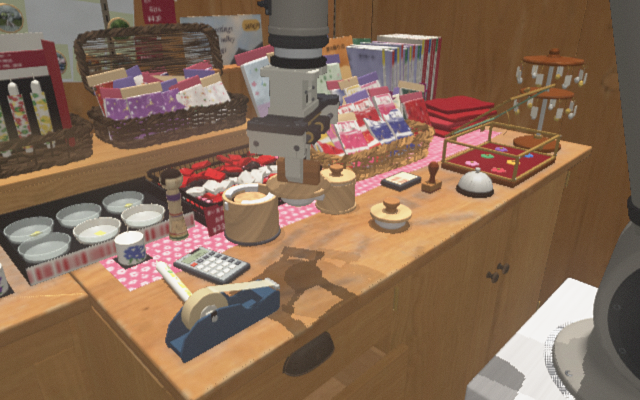

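```bash
python3 -m creep '[0,0.01,-0.002,0,0.08, 0,0.018,-0.003,0,0.12, 0,0.018,-0.003,0,0.12, 0,0.018,-0.003,0,0.12, 0,0.018,-0.003,0,0.12, 0,0.018,-0.003,0,0.12, 0,0.018,-0.003,0,0.12, 0,0.018,-0.003,0,0.12, 0,0.01,-0.002,0,0.06, 0,0,0,0,0]';  python3 - <<'E'
from cell import read_camera,telemetry
from h import *
np.set_printoptions(precision=4,suppress=True)
o=telemetry.observe();print(o["time"],o["tool_pos"],o["tool_rot"],o["qpos"],o["contact_force"])
E
```

```text
time: 8.2
tool_pos: [0.6058, 0.1082, 0.1751]
tool_rot: [3.141, -0.017, 1.52]
contact_force: [-0.7, 0.7, -2.3]
opening: 0.0158
8.2 [0.6058 0.1082 0.1751] [ 3.141  -0.0166  1.52  ] [0.0443 0.5687 1.3739 0.0177 1.1969 0.0887] [-0.7047  0.7033 -2.3222]
```

```bash
python3 -m creep '[0,0.006,-0.001,0,0.01, 0,0.005,-0.001,0,0.006, 0,0.003,0,0,0, 0,0,0,0,0]';  python3 - <<'E'
from cell import read_camera,telemetry
from h import *
import cv2
np.set_printoptions(precision=4,suppress=True)
o=telemetry.observe();print(o["time"],o["tool_pos"],o["tool_rot"],o["contact_force"])
for n in ["scene","top","wrist"]:
    c=read_camera(n); im=c["image"][:,:,::-1]
    if n=="scene": im=cv2.resize(im[110:250,190:330],None,fx=4,fy=4,interpolation=cv2.INTER_CUBIC)
    if n=="top": im=cv2.resize(im[80:220,190:350],None,fx=4,fy=4,interpolation=cv2.INTER_CUBIC)
    cv2.imwrite(f"pics/{n}5.png",im)
E
```

```text
time: 8.7
tool_pos: [0.6196, 0.1064, 0.1744]
tool_rot: [-3.14, -0.017, 1.535]
contact_force: [0.5, -0.1, -1.9]
opening: 0.0157
8.7 [0.6196 0.1064 0.1744] [-3.1402 -0.0166  1.5348] [ 0.5205 -0.147  -1.9367]
```

View pics/scene5.png

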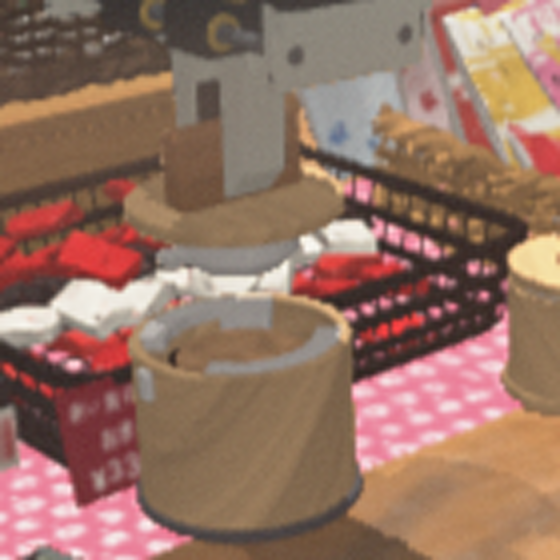

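View pics/top5.png

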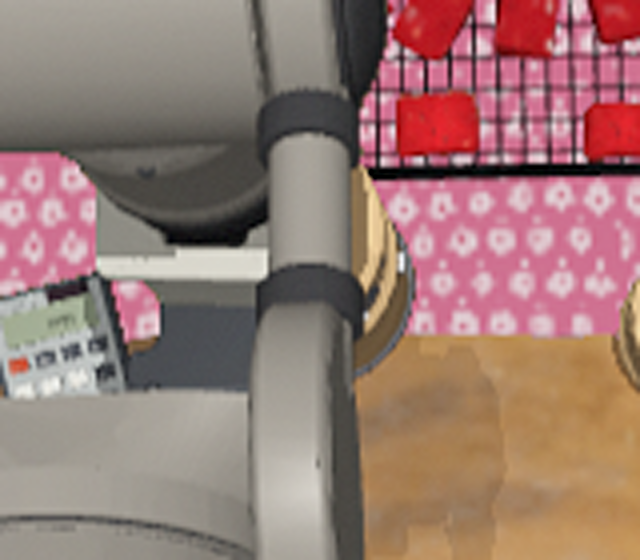

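View pics/wrist5.png

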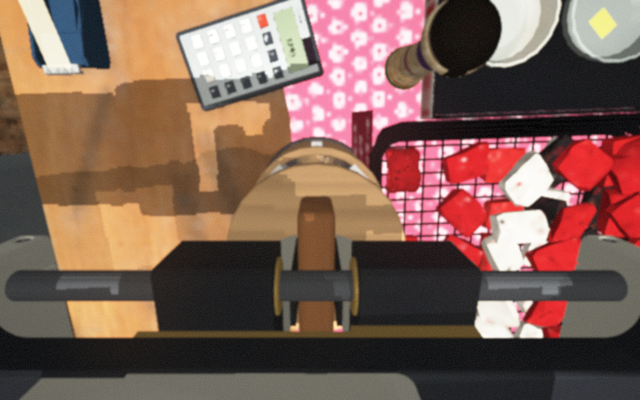

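The scene view shows the lid above the mouth, with the disc at columns 123–343 of the zoom and the rim at 130–352. In the wrist view the disc spans columns 230–404, its far edge is at row ~166 and the bar end at row ~197. I'll check the in-hand offset from these.

```bash
python3 - <<'E'
from cell import read_camera,telemetry
from h import *
np.set_printoptions(precision=4,suppress=True)
w=read_camera("wrist");s=read_camera("scene");o=telemetry.observe();p=o["tool_pos"]
d=np.array([np.cos(1.535),np.sin(1.535)])
zf=p[2]-.0605
for off in (0,.004,.008):
    C=p[:2]+off*d
    print(off,"wrist disc far",proj(w,(*(C+.048*d),zf+.032)),"bar end",proj(w,(*(C+.032*d),zf+.066)))
    th=np.linspace(0,6.283,200); E=np.array([proj(s,(C[0]+.048*np.cos(t),C[1]+.048*np.sin(t),zf+.032)) for t in th])
    print("scene disc cols",(E[:,0].min()-190)*4,(E[:,0].max()-190)*4,"rows",(E[:,1].min()-110)*4)
E=np.array([proj(s,(.6198+.05*np.cos(t),.1063+.05*np.sin(t),.08)) for t in th])
print("rim",(E[:,0].min()-190)*4,(E[:,0].max()-190)*4,(E[:,1].min()-110)*4,(E[:,1].max()-110)*4)
# wrist: canister far outer rim and white mark
print("wrist rim far",proj(w,(.6198+.05*d[0],.1063+.05*d[1],.08)))
E
```

```text
0 wrist disc far (np.float64(314.09468819006304), np.float64(162.40849777153625)) bar end (np.float64(313.56280509617204), np.float64(212.7848317582706))
scene disc cols 120.81036466782064 342.36422827648926 rows 157.48123672223915
0.004 wrist disc far (np.float64(314.0885024864661), np.float64(154.25396548923052)) bar end (np.float64(313.5512679723643), np.float64(203.22920492704202))
scene disc cols 112.81253206858207 335.1437252830931 rows 159.30697529192742
0.008 wrist disc far (np.float64(314.08223991834296), np.float64(145.99810370569924)) bar end (np.float64(313.53955595468074), np.float64(193.52872218194005))
scene disc cols 104.76576910295239 327.87966280534624 rows 161.1432083549928
rim 128.06933963048573 351.44543695248353 288.232162509525 375.7124633005734
wrist rim far (np.float64(315.4608774741488), np.float64(147.1434785015828))
```

```bash
python3 - <<'E'
import cv2
im=cv2.imread("pics/wrist5.png")[120:240,215:420]
cv2.imwrite("pics/w5z.png",cv2.resize(im,None,fx=3.8,fy=3.8,interpolation=cv2.INTER_CUBIC))
E
```

```text
(no output)
```

View pics/w5z.png

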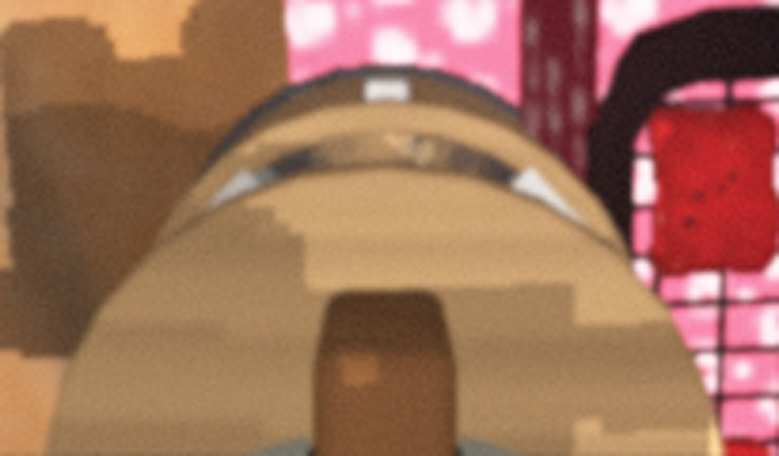

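The edges agree with the zero in-hand offset: rim edge at row 146 against 147 predicted, disc edge at 163 against 162. The gap corners are also symmetric about the bar. I'll lower the lid now.

```bash
python3 -m creep '[0,0,0,-0.006,0, 0,0,0,-0.008,0, 0,0,0,-0.008,0, 0,0,0,-0.008,0, 0,0,0,-0.006,0, 0,0,0,-0.003,0, 0,0,0,0,0]' 50;  python3 - <<'E'
from cell import read_camera,telemetry
from h import *
np.set_printoptions(precision=4,suppress=True)
o=telemetry.observe();print(o["time"],o["tool_pos"],o["tool_rot"],o["contact_force"])
E
```

```text
time: 9.82
tool_pos: [0.6187, 0.1064, 0.1318]
tool_rot: [-3.138, -0.016, 1.535]
contact_force: [-0.2, 0.6, -2.1]
opening: 0.0158
9.825 [0.6187 0.1064 0.1318] [-3.1384 -0.0164  1.5349] [-0.1866  0.6302 -2.052 ]
```

```bash
python3 -m creep '[0,0.001,0,-0.004,0, 0,0,0,-0.004,0, 0,0,0,-0.004,0, 0,0,0,-0.002,0]';  python3 - <<'E'
from cell import read_camera,telemetry
from h import *
np.set_printoptions(precision=4,suppress=True)
o=telemetry.observe();print(o["time"],o["tool_pos"],o["tool_rot"],o["contact_force"])
E
```

```text
time: 10.32
tool_pos: [0.62, 0.1065, 0.1191]
tool_rot: [-3.14, -0.017, 1.535]
contact_force: [-3.0, -0.4, 3.9]
opening: 0.0156
10.325 [0.62   0.1065 0.1191] [-3.1403 -0.0165  1.5352] [-3.0251 -0.3788  3.8756]
```

```bash
python3 -m creep '[0,0,0,-0.002,0, 0,0,0,-0.0015,0, 0,0,0,-0.001,0]';  python3 - <<'E'
from cell import read_camera,telemetry
from h import *
import cv2
np.set_printoptions(precision=4,suppress=True)
o=telemetry.observe();print(o["time"],o["tool_pos"],o["tool_rot"],o["contact_force"])
c=read_camera("scene");cv2.imwrite("pics/s6.png",cv2.resize(c["image"][130:260,190:330,::-1],None,fx=4.5,fy=4.5,interpolation=cv2.INTER_CUBIC))
E
```

```text
time: 10.7
tool_pos: [0.6202, 0.1064, 0.1168]
tool_rot: [3.141, -0.017, 1.535]
contact_force: [-3.7, 0.2, 10.0]
opening: 0.0155
10.7 [0.6202 0.1064 0.1168] [ 3.1412 -0.0166  1.5354] [-3.6933  0.1713 10.0131]
```

View pics/s6.png

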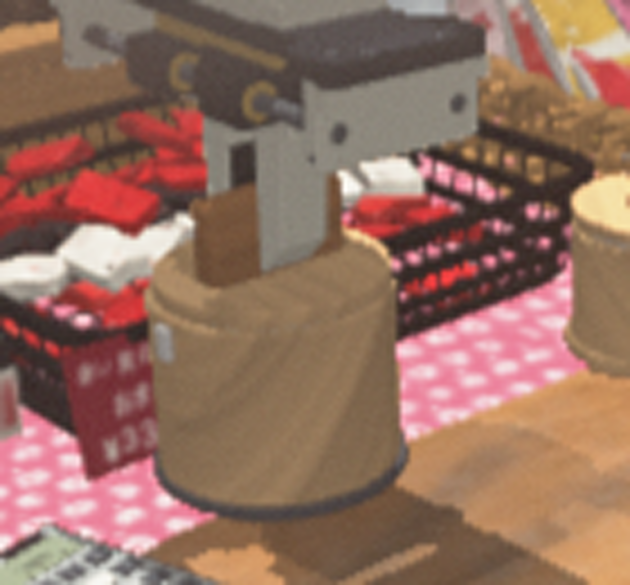

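The disc is seated on the rim and the contact force is about +10 N up. I'll turn it clockwise.

```bash
python3 -m creep '[0,-0.001,0,0,-0.05, 0,0,0,-0.0005,-0.08, 0,0,0,0,-0.08, 0,0,0,0,-0.08]';  python3 - <<'E'
from cell import telemetry
from h import *
np.set_printoptions(precision=4,suppress=True)
o=telemetry.observe();print(o["time"],o["tool_pos"],o["tool_rot"],o["contact_force"],o["torque"])
E
```

```text
time: 11.25
tool_pos: [0.6207, 0.1068, 0.1181]
tool_rot: [3.136, -0.018, 1.237]
contact_force: [-1.1, 0.9, 4.5]
opening: 0.0158
11.25 [0.6207 0.1068 0.1181] [ 3.1364 -0.0185  1.2366] [-1.1014  0.851   4.5073] [0.0399 0.272  0.0098]
```

```bash
python3 -m creep '[0,0,0,-0.0015,-0.02, 0,-0.0005,0,-0.001,-0.08, 0,0,0,-0.001,-0.1, 0,0,0,-0.001,-0.1, 0,0,0,-0.001,-0.1]';  python3 - <<'E'
from cell import telemetry
from h import *
np.set_printoptions(precision=4,suppress=True)
o=telemetry.observe();print(o["time"],o["tool_pos"],o["tool_rot"],o["contact_force"],o["torque"])
E
```

```text
time: 11.88
tool_pos: [0.6215, 0.1069, 0.1167]
tool_rot: [3.132, -0.022, 0.83]
contact_force: [-4.3, -0.5, 9.7]
opening: 0.0159
11.875 [0.6215 0.1069 0.1167] [ 3.132  -0.0217  0.8298] [-4.321  -0.5036  9.6842] [0.1256 0.7047 0.1947]
```

```bash
python3 -m creep '[0,-0.001,0,-0.0005,-0.1, 0,-0.0005,0,-0.0008,-0.1, 0,-0.0005,0,-0.0008,-0.1, 0,-0.0005,0,-0.0008,-0.1, 0,0,0,-0.0008,-0.1]';  python3 - <<'E'
from cell import telemetry
from h import *
np.set_printoptions(precision=4,suppress=True)
o=telemetry.observe();print(o["time"],o["tool_pos"],o["tool_rot"],o["contact_force"],o["torque"])
E
```

```text
time: 12.5
tool_pos: [0.6207, 0.1063, 0.1169]
tool_rot: [3.128, -0.027, 0.319]
contact_force: [-3.4, -1.0, 8.7]
opening: 0.0157
12.5 [0.6207 0.1063 0.1169] [ 3.128  -0.0269  0.3192] [-3.3897 -1.0272  8.6988] [0.0699 0.8997 0.156 ]
```

```bash
python3 -m creep '[0,-0.0005,0,-0.0005,-0.1, 0,-0.0005,0,-0.0005,-0.1, 0,0,0,-0.0005,-0.1, 0,0,0,-0.0005,-0.06, 0,0,0,0,0]';  python3 - <<'E'
from cell import telemetry,read_camera
from h import *
import cv2
np.set_printoptions(precision=4,suppress=True)
o=telemetry.observe();print(o["time"],o["tool_pos"],o["tool_rot"],o["contact_force"],o["torque"])
c=read_camera("scene");cv2.imwrite("pics/s7.png",cv2.resize(c["image"][110:260,190:330,::-1],None,fx=4,fy=4,interpolation=cv2.INTER_CUBIC))
E
```

```text
time: 13.12
tool_pos: [0.6206, 0.1061, 0.1172]
tool_rot: [3.127, -0.03, -0.048]
contact_force: [-2.3, 0.4, 3.7]
opening: 0.016
13.125 [0.6206 0.1061 0.1172] [ 3.1274 -0.0304 -0.048 ] [-2.2894  0.4361  3.7174] [0.0631 0.5042 0.0643]
```

View pics/s7.png

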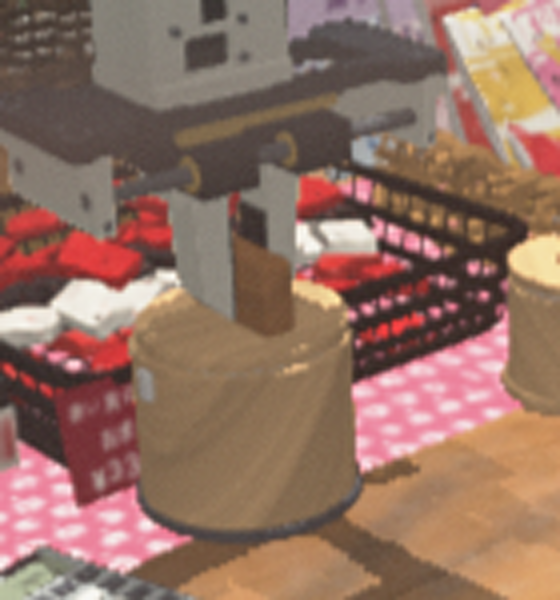

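The lid is turned 90.7° and the bar is now along the world x axis. I'll ease up, then release.

```bash
python3 -m creep '[0,0,0,0.0015,0, 0,0,0,0.0015,0, 0.5,0,0,0,0, 0.5,0,0,0,0, 0.5,0,0,0,0, 0.5,0,0,0,0,0.5,0,0,0,0]';  python3 - <<'E'
from cell import telemetry,read_camera
from h import *
import cv2
np.set_printoptions(precision=4,suppress=True)
o=telemetry.observe();print(o["time"],o["tool_pos"],o["tool_rot"],o["contact_force"],o["torque"])
c=read_camera("scene");cv2.imwrite("pics/s8.png",cv2.resize(c["image"][110:260,190:330,::-1],None,fx=4,fy=4,interpolation=cv2.INTER_CUBIC))
E
```

```text
time: 14.05
tool_pos: [0.6209, 0.106, 0.1188]
tool_rot: [3.127, -0.03, -0.046]
contact_force: [0.3, -0.7, 0.1]
opening: 0.0457
14.05 [0.6209 0.106  0.1188] [ 3.1273 -0.0301 -0.046 ] [ 0.2993 -0.6896  0.1318] [-0.0118 -0.0139 -0.0457]
```

View pics/s8.png

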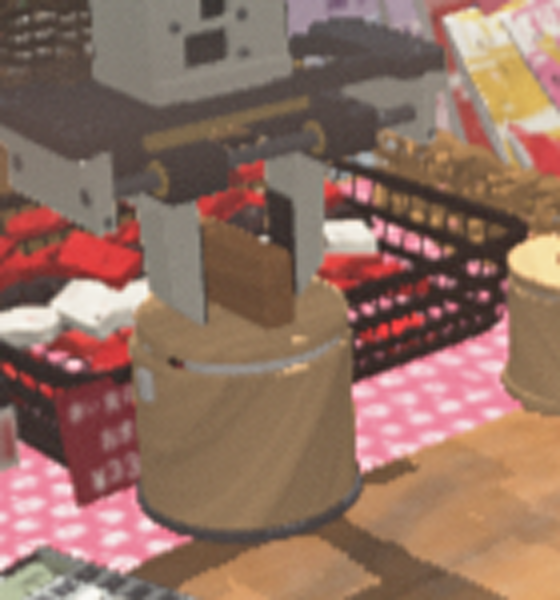

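The lid rose only a few millimetres, so it is locked. Next I'll raise the arm and pull it back towards the robot so the top camera can see.

```bash
python3 -m creep '[0.5,0,0,0.01,0, 0.5,0,0,0.02,0, 0.5,0,0,0.03,0, 0.5,0,0,0.03,0, 0.5,0,0,0.03,0, 0.5,-0.02,0,0.02,0, 0.5,-0.05,-0.02,0,0, 0.5,-0.05,-0.03,0,0, 0.5,-0.05,-0.04,0,0, 0.5,-0.04,-0.04,0,0, 0.5,-0.02,-0.04,0,0, 0.5,0,0,0,0]';  python3 - <<'E'
from cell import telemetry,read_camera
from h import *
import cv2
np.set_printoptions(precision=4,suppress=True)
o=telemetry.observe();print(o["time"],o["tool_pos"],o["tool_rot"],o["contact_force"])
c=read_camera("scene");cv2.imwrite("pics/s9.png",cv2.resize(c["image"][130:260,190:330,::-1],None,fx=4.5,fy=4.5,interpolation=cv2.INTER_CUBIC))
c=read_camera("top");cv2.imwrite("pics/t9.png",cv2.resize(c["image"][90:260,190:430,::-1],None,fx=3.3,fy=3.3,interpolation=cv2.INTER_CUBIC))
E
```

```text
time: 15.6
tool_pos: [0.3863, -0.0659, 0.2719]
tool_rot: [3.125, -0.045, -0.044]
contact_force: [-0.3, 1.2, 0.7]
opening: 0.0461
15.6 [ 0.3863 -0.0659  0.2719] [ 3.125  -0.0447 -0.0443] [-0.3496  1.2344  0.735 ]
```

View pics/s9.png

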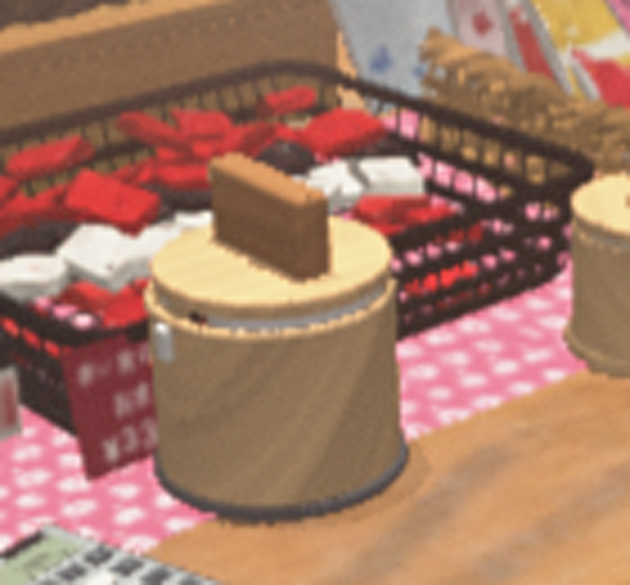

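View pics/t9.png

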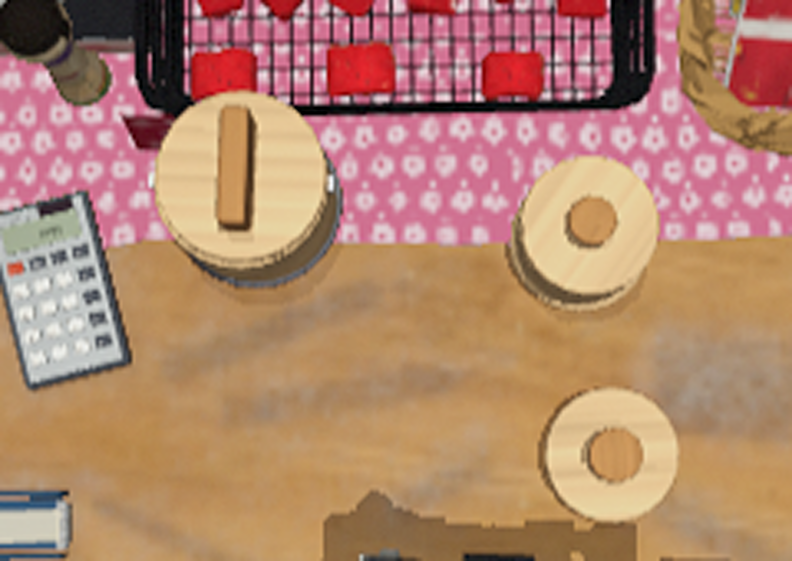

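The scene view shows the lid sitting level with a small gap and the disc at zoom columns 150–395. The top view shows the bar along world x, square to the gap marks, and the plain lid unmoved at (375,228). One last height check from the scene picture, using the disc's top face and the bar.

```bash
python3 - <<'E'
from cell import read_camera
from h import *
np.set_printoptions(precision=4,suppress=True)
c=read_camera("top");s=read_camera("scene")
k=lambda x,o,f:(x+.5)/f-.5+o
# bar top ends in zooms: top (236,105),(232,228)->outer ends mid; scene far end mid (228,158), near end mid(315,200)
u=[(k(236,190,3.3),k(105,90,3.3)),(k(232,190,3.3),k(227,90,3.3))]; v=[(k(226,190,4.5),k(156,130,4.5)),(k(315,190,4.5),k(203,130,4.5))]
X=[]
for a in u:
  X.append(onplane(c,*a,.126))
print("on z=.126",X, "c",(X[0]+X[1])/2, "ang",np.degrees(np.arctan2(*(X[0]-X[1])[1::-1])),"len",np.linalg.norm(X[0]-X[1]))
for z in (.126,.136):
  m=(onplane(c,*u[0],z)+onplane(c,*u[1],z))/2; p=proj(s,m); print(z,"pred scene zoom",(p[0]-190)*4.5,(p[1]-130)*4.5)
print("disc centre cols/row measured ~",(150+395)/2)
for z in (.092,.102):
  m=(.62,.1063); E=np.array([proj(s,(m[0]+.048*np.cos(t),m[1]+.048*np.sin(t),z)) for t in np.linspace(0,6.283,100)]); print(z,(E.min(0)-[190,130])*4.5,(E.max(0)-[190,130])*4.5)
E
```

```text
on z=.126 [array([0.6522, 0.1024, 0.126 ]), array([0.5862, 0.1052, 0.126 ])] c [0.6192 0.1038 0.126 ] ang -2.394012755253971 len 0.0661493275192085
0.126 pred scene zoom 270.0086240429284 172.10373165755624
0.136 pred scene zoom 274.42674024452606 148.50110014332785
disc centre cols/row measured ~ 272.5
0.092 [146.5064 209.4357] [389.0498 301.516 ]
0.102 [144.4687 187.1552] [388.1884 277.2403]
```

Bar-top centre is at zoom row ~179, against 172 predicted for locked and 149 for sprung up, so it is locked. The bar is at -2.4° with the gaps at about 88°, and it is centred within about 3 mm.

```bash
python3 -c "
from cell import workorder; print(workorder.hand_in())"
```

```text
the job is handed in; nothing more can be done
None
```

The canister is closed with its own lid, locked and released, and the job was handed in at about 16 s of the 45 s. I gripped the lid by its bar, lined its lugs up with the gaps and pressed it down until the disc sat on the rim (about 10 N on the tool). I then turned it 90.7° clockwise and let go.

**Last checks before handing in:**
- **Turn:** the bar lies at -2.4° and the gaps at about 88°, so it is a quarter turn to within a degree or so.
- **Centring:** the lid is within about 3 mm of the canister's centre.
- **Height:** the picture fits the locked height (foot near 60 mm), not the 70 mm it would spring up to. The bar-top estimate came out about 3 mm low and the disc within about 2 mm, so both views agree that it is locked.
- **Surroundings:** the plain lid looks unmoved in the top view, and the gripper was well clear of everything.

The fast descent to the lid tilted the tool by about 1.5° and shifted it about 8 mm. I corrected the shift before gripping. The tilt could not be corrected with these moves and had grown to about 2.7° by the end, but the lid looks level on the canister.

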